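Stand the fallen brush pot up and slide it home into its tray corner

ROBOT

A 6-joint arm with a two-finger parallel gripper is mounted at the origin on the work surface. World frame = base frame: x ahead of the robot, y to its left, z up, the work surface at z = 0. Lengths are in m, angles in rad, forces in N, time in s.
With the tool pointing down it reaches from about 0.35 to 0.975 m from the base axis. Payload 4.9 kg.
Tool frame: the origin (TCP) lies on the centre line of the jaws, within the pads' length; the fingertips stand 8 mm ahead of it and the grasp point (between the pads) lies 11 mm behind it; z points along the fingers, y is the direction in which the jaws open and shut (so a half turn about z gives the same grasp; the last joint's range is limited). The gripper opens to 85 mm and grips with 20 to 120 N. Pads are 22 mm wide; open, the fingers measure 114 mm over their backs; the gripper's body (76 mm by 85 mm) begins 54 mm behind the grasp point. The pads swing forward as they close: fully open they stand 13 mm farther back than shut.
Start: joints at [-1.458, 0.053, 1.613, -0, 1.476, -0.119], TCP at [0.144, -0.608, 0.239] pointing down, gripper open.
Joint ranges: [-3.01, 3.01], [-1.01, 2.22], [0.06, 2.58], [-1.02, 4.17], [0.09, 2.62], [-3.14, 3.14]. Speed limits (rad/s): [2.57, 2.57, 3.14, 3.14, 3.14, 3.14].

INTERFACE

Orientations are given as a rotation vector (axis times angle).
In Python, from station import get_obs, get_image, calibration, finish_job gives the robot as it stands. The module is installed in compiled form; this text tells all that it offers.
- The arm moves only by the shell command python3 -m jog 'ROWS' [FORCE]. ROWS is JSON, a list of rows, each a list of 7 numbers: the shift along the tool's x, y, z in cm, then the turn, a rotation vector about the tool's x, y, z in rad, then the closure in counts, from 0 (fully open) to 255 (shut). In form: [[dx, dy, dz, ax, ay, az, jaw], ...]. A call has 1 to 8 rows; each row is the pose to reach, as a shift and turn from the pose measured when the call began, along the tool's axes at that moment; what a row does not reach only later rows make up. A row lasts 1/12 s, in which the tool goes at most 41.7 mm and 7.16 degrees, less where a joint would pass 70% of its speed; a pose out of reach is approached as far as the arm can. A call with a gripper value outside its range is refused whole. The fingers move at their own pace and stop on an object; FORCE is the grip in N (left out, the last holds). Time passes only in rows, so rows that repeat a pose let the fingers close. It gives the time, the measured TCP pose, the force and the opening at its end, in the units of the state.
- get_obs(): the state, without advancing time (a new reading comes with each control period).
- get_image(name): name is "scene" or "top"; returns the picture (400x640x3 uint8, red, green, blue); there is no depth.
- calibration(name): a dict with "vfov" (degrees; the focal length in pixels is half the picture's height over the tangent of half this angle, whatever the lens; pixels are square), "cx", "cy" (the principal point, pixels), "dist_coeffs" ([k1, k2, p1, p2, k3] as OpenCV has them; the pictures are not rectified), "R" (3x3) and "t" (3): a world point X has camera coordinates R X + t. Camera axes: x right, y down, z forward; pixel columns grow to the right and rows downward; lengths in m; the calibration is good to about 2 mm. A picture is of the moment at which its call begins. calibration takes no time and is no camera call.
- finish_job(): hands the job in, once; it reports no verdict.
The state is a dict: "t": time; "q": joint angles; "dq": joint speeds; "effort": joint torques, N m; "tool_pos": TCP position; "tool_rot": TCP orientation; "contact_force": force on the tool from outside, world axes, zero at the start; "wrist_torque": the same for the moment, N m; "opening": finger opening in m.
Only numpy, scipy, OpenCV 4.12 (cv2) and the standard library are available. Lean on these libraries where they do the work, as an engineer would, in place of code of your own. Each camera call takes 0.05 s, during which the arm holds its last target. There are 200 camera calls.

TASK

The square white brush pot has been knocked over on the wooden tray. Tip it up so that it stands on its base, letting it down gently rather than letting it slam, then ease it along, kept low over the tray floor and without ramming the rim, onto the blue mark, snug in that corner against both rims. Leave the water bottle in the other corner, the bowls and all the other things where they are.

Things in the scene. Friction and masses are not known exactly. Their poses are not given: they have to be found in the camera images.
- pot: white square ceramic pot, blue band near its open mouth: 90 x 90 mm outside, 110 mm long, walls 6 mm (inside 78 x 78), base 10 mm, 0.5 to 0.75 kg, too wide to grasp across. Origin: centre of the base's outer face; x runs from base to mouth (up when upright). Starts lying on a flat side, mouth to the right (-y, within 30 degrees); tips up about its base edge on the tray, landing 90 mm on
- pot_mouth (a point): centre of the pot's open mouth, in the plane of its rim, 110 mm from the base. The pot slides on the tray (friction not known). Lying, it tips up past balance with its mouth raised about 45 degrees; from there it falls upright by itself unless held back from inside
- tray: the fixed wooden tray, floor 280 mm (x) by 400 mm (y) inside. Origin: the centre of this floor's underside, at table height; the floor's top is 8 mm above it. x points to the far rim, y to the left rim as seen from the robot
- tray_rim: the tray's fixed wooden rim, 10 mm thick and 25 mm high above the tray's floor, on the far side (inner face at tray x = +140 mm) and on the left and right sides (inner faces at tray y = +200 and -200 mm); the front, towards the robot, is open. Same origin and axes as the tray
- mark: the blue square printed on the tray's floor, 90 x 90 mm, filling the far left or the far right corner (at tray x = 95 mm, y = +155 or -155 mm); the pot belongs on it. Origin: its centre, at the floor's surface; axes parallel to the tray's. Flat: nothing to bump against
- water: clear water bottle with white cap and blue label, 66 mm in diameter, 170 mm tall, standing in the other far corner of the tray, loose. Origin: centre of its underside
- bowl_blue: loose blue bowl, 140 mm in diameter, 60 mm high, left of the tray. Origin: centre of its underside
- bowl_green: loose pale green bowl, 150 mm in diameter, 60 mm high, left of the tray, farther off. Origin: centre of its underside
- paste: loose glass paste jar with yellow lid, 76 mm in diameter, 85 mm high, right of the tray. Origin: centre of its underside
- spray: loose green spray bottle, 72 mm in diameter, 158 mm high, right of the tray, farther off. Origin: centre of its underside
- brush: loose paste brush, 200 mm long, lying at the right. Origin: underside, middle
- can: loose brass-coloured can, 80 mm in diameter, 100 mm high, at the left. Origin: centre of its underside

How it is judged:
On the way:
1. the pot stands upright on the tray (angle between pot's own x axis and vertical below 0.12 rad and height (world z) of pot below 0.025 m), for 0.2 s.
At the end, for the whole second after the job is handed in: The pot stands upright (within 0.05 rad) and at rest on the tray's floor, its base centre within 8 mm of the blue mark's centre (angle between pot's own x axis and vertical below 0.05 rad and horizontal distance between pot and mark below 0.008 m and height (world z) of pot below 0.013 m and linear speed of pot below 0.01 m/s and angular speed of pot below 0.1 rad/s); the robot touches nothing.
It fails at once if the pot slams down (it turns faster than 3.5 rad/s) (angular speed of pot above 3.5 rad/s).
It fails at once if the pot is lifted high off the tray (base centre over 80 mm high) (height (world z) of pot above 0.08 m).
It fails at once if the pot is rammed against the rim (over 30 N) (contact force between pot and tray_rim above 30 N).
It fails at once if a bystander is pushed more than 25 mm away (distance of any of water, bowl_blue, bowl_green, paste, spray, brush, can from where it was at the start of the episode above 0.025 m).
It fails at once if a bystander is tipped over (angle between any of water, bowl_blue, bowl_green, paste, spray, can's own z axis and vertical above 0.4 rad).
It also fails if it takes over 72 s, if anything falls off the work surface, if the arm or the gripper's body presses on something with over 40 N, if the wrist force passes 120 N, or if a joint passes its speed limit or range.

## Working session

There is one attempt and no reset: what is moved stays moved. The work goes in short steps, Python scripts to look and compute and a shell command to move; the robot and the scene stay as the last step left them, time stands still between calls to the robot, and variables do not carry over. Pictures are saved under pics/ and viewed, about 8 in all and at most 12, crops included, and the job is handed in when it is done.

```bash
mkdir -p pics; ls; cat > h.py <<'E'
import numpy as np,cv2
from station import *
from scipy.spatial.transform import Rotation as R
def cam(n):
    c=calibration(n);f=200/np.tan(np.radians(c['vfov'])/2)
    return np.array([[f,0,c['cx']],[0,f,c['cy']],[0,0,1]]),np.array(c['dist_coeffs'],float),np.array(c['R']),np.array(c['t'])
def ray(n,px,z):
    K,d,Rm,t=cam(n)
    u=cv2.undistortPoints(np.array(px,float).reshape(-1,1,2),K,d).reshape(-1,2)
    D=np.c_[u,np.ones(len(u))]@Rm; C=-Rm.T@t
    return C+D*((z-C[2])/D[:,2])[:,None]
def proj(n,P):
    K,d,Rm,t=cam(n)
    return cv2.projectPoints(np.array(P,float).reshape(-1,1,3),cv2.Rodrigues(Rm)[0],t,K,d)[0].reshape(-1,2)
def snap(n,name):
    im=get_image(n);cv2.imwrite(f'pics/{name}.png',im[:,:,::-1]);return im
def st():
    o=get_obs();print('t',round(o['t'],2),'p',np.round(o['tool_pos'],4),'r',np.round(o['tool_rot'],3),'F',np.round(o['contact_force'],1),'op',round(o['opening'],4),'q',np.round(o['q'],2));return o
E
python3 - <<'E'
from h import *
st()
print(R.from_rotvec(get_obs()['tool_rot']).as_matrix().round(3))
for n in('scene','top'):
    snap(n,n+'0');K,d,Rm,t=cam(n);print(n,K[0,0],d,(-Rm.T@t).round(3),Rm.round(2).tolist())
E
```

```text
pics
t 0.0 p [ 0.1435 -0.6077  0.238 ] r [-3.118 -0.363 -0.   ] F [-0.8  0.2 -0. ] op 0.0854 q [-1.46  0.05  1.61  0.    1.48 -0.12]
[[ 0.973  0.23  -0.   ]
 [ 0.23  -0.973  0.002]
 [ 0.    -0.002 -1.   ]]
scene 472.3784894172218 [0.02005198 0.         0.         0.         0.        ] [1.571 1.156 1.041] [[-0.74, 0.68, -0.02], [0.37, 0.38, -0.85], [-0.57, -0.63, -0.53]]
top 504.1421494204456 [0.01675907 0.         0.         0.         0.        ] [ 0.362 -0.015  2.076] [[-0.01, -1.0, -0.01], [-1.0, 0.01, -0.09], [0.09, 0.01, -1.0]]
```

View pics/scene0.png

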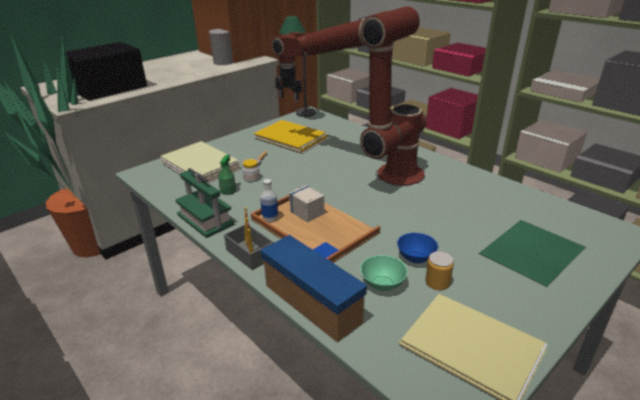

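View pics/top0.png

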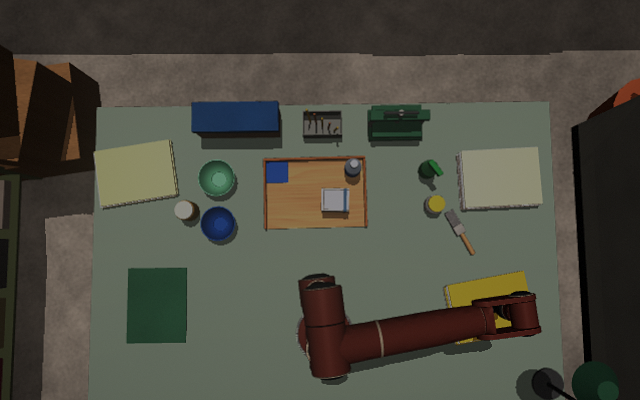

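The top view shows the pot at about px (335,200) with its mouth and blue band to the right. The mark is far left at (277,172), and the water bottle is far right at (353,167). Next I measure the corners.

```bash
cat > m.py <<'E'
from h import *
im=cv2.imread('pics/top0.png');hsv=cv2.cvtColor(im,cv2.COLOR_BGR2HSV)
def big(m,sl):
    z=np.zeros_like(m);z[sl]=m[sl]
    c=max(cv2.findContours(z,cv2.RETR_EXTERNAL,cv2.CHAIN_APPROX_NONE)[0],key=cv2.contourArea);return c
# mark
mk=cv2.inRange(hsv,(105,120,60),(130,255,255));c=big(mk,np.s_[155:190,260:300])
r=cv2.minAreaRect(c);print('mark',r,ray('top',cv2.boxPoints(r),.008).round(4).tolist())
print('mark c',ray('top',[r[0]],.008).round(4))
# tray outline (rim top z .033)
wd=cv2.inRange(hsv,(5,60,40),(25,255,255));wd|=mk
wd=cv2.morphologyEx(wd,cv2.MORPH_CLOSE,np.ones((5,5)));c=big(wd,np.s_[145:240,250:380])
r=cv2.minAreaRect(cv2.convexHull(c));print('tray',r,ray('top',cv2.boxPoints(r),.033).round(4).tolist())
# pot
pt=cv2.inRange(hsv,(0,0,110),(180,70,255));c=big(pt,np.s_[180:220,310:360])
r=cv2.minAreaRect(c);print('pot',r,ray('top',cv2.boxPoints(r),.098).round(4).tolist())
cr=cv2.resize(im[145:240,255:375],None,fx=6,fy=6,interpolation=cv2.INTER_CUBIC);cv2.imwrite('pics/c0.png',cr)
E
python3 m.py
```

```text
mark ((276.5, 172.0), (20.0, 21.0), 90.0) [[0.7005, 0.2344, 0.008], [0.6996, 0.1472, 0.008], [0.616, 0.1476, 0.008], [0.617, 0.2344, 0.008]]
mark c [[0.6582 0.1909 0.008 ]]
tray ((314.6470642089844, 191.94195556640625), (71.62248992919922, 103.58379364013672), 88.45184326171875) [[0.7151, 0.2482, 0.033], [0.7218, -0.1764, 0.033], [0.4288, -0.1791, 0.033], [0.4217, 0.2402, 0.033]]
pot ((332.0, 199.0), (22.0, 22.0), 90.0) [[0.5797, 0.0063, 0.098], [0.5787, -0.0805, 0.098], [0.4918, -0.0793, 0.098], [0.4927, 0.0072, 0.098]]
```

View pics/c0.png

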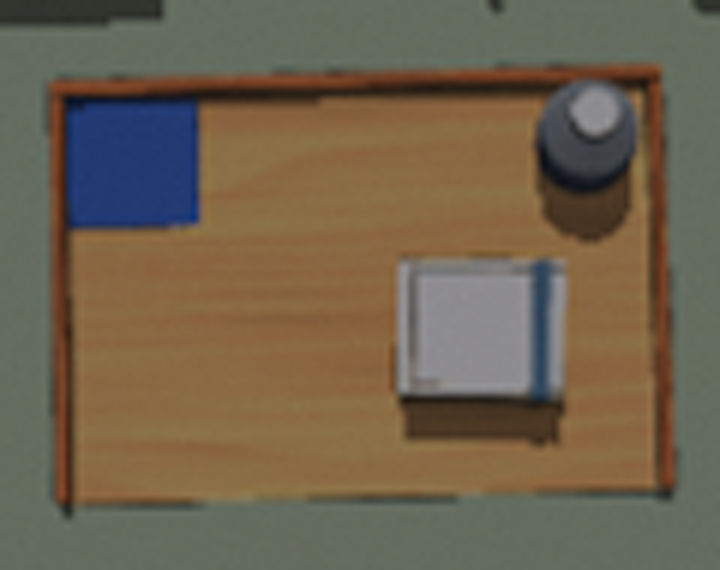

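```bash
python3 - <<'E'
from h import *
f=lambda l:[((x+.5)/6-.5+255,(y+.5)/6-.5+145) for x,y in l]
print('pot top bl,fl,fr,br',ray('top',f([(397,258),(397,396),(566,396),(566,258)]),.098).round(4).tolist())
print('mark',ray('top',f([(68,100),(68,228),(198,228),(198,99)]),.008).round(4).tolist(), ray('top',f([(133,163.5)]),.008))
print('left rim top inner',ray('top',f([(64,98),(74,500)]),.033).round(4).tolist(),'far',ray('top',f([(64,98),(645,80)]),.033).round(4).tolist())
print('right rim outer',ray('top',f([(660,68),(672,495)]),.033).round(4).tolist(),'left outer',ray('top',f([(51,85),(58,505)]),.033).round(4).tolist())
for n,p,z in(('paste',(435,204),.085),('spray',(430,170),.15),('water',(354,164),.17)):print(n,ray('top',[p],z).round(3))
E
python3 -m jog '[[0,0,0,0.6,0,0,215],[0,0,0,0.6,0,0,215],[0,0,0,0.6,0,0,215],[0,0,0,0.6,0,0,215],[0,0,0,0.6,0,0,215]]' 20
python3 -c "
from h import *;st()"
```

```text
pot top bl,fl,fr,br [[0.5813, 0.0073, 0.098], [0.4904, 0.0082, 0.098], [0.4892, -0.1025, 0.098], [0.5801, -0.1038, 0.098]]
mark [[0.7037, 0.2347, 0.008], [0.6146, 0.2348, 0.008], [0.6136, 0.1452, 0.008], [0.7034, 0.1448, 0.008]] [[0.65889507 0.18985912 0.008     ]]
left rim top inner [[0.701, 0.2345, 0.033], [0.4265, 0.2277, 0.033]] far [[0.701, 0.2345, 0.033], [0.7088, -0.1624, 0.033]]
right rim outer [[0.717, -0.1727, 0.033], [0.4258, -0.1758, 0.033]] left outer [[0.71, 0.2433, 0.033], [0.4233, 0.2385, 0.033]]
paste [[ 0.513 -0.443  0.085]]
spray [[ 0.639 -0.414  0.15 ]]
water [[ 0.662 -0.121  0.17 ]]
t: 0.52
tool_pos: [0.1436, -0.6081, 0.2378]
tool_rot: [-2.519, -0.293, 0.092]
contact_force: [-0.7, 0.5, -0.2]
opening: 0.0256
t 0.52 p [ 0.1436 -0.6081  0.2378] r [-2.519 -0.293  0.092] F [-0.7  0.5 -0.2] op 0.0256 q [-1.43  0.44  1.24 -0.06  2.06 -0.11]
```

```bash
cat >> h.py <<'E'
def delta(P,z,y):
    """shift cm, rotvec in tool frame to reach TCP P with tool z, y (world)"""
    o=get_obs();Rc=R.from_rotvec(o['tool_rot']);z=np.array(z,float);z/=np.linalg.norm(z);y=np.array(y,float);y-=z*(y@z);y/=np.linalg.norm(y)
    Rt=R.from_matrix(np.c_[np.cross(y,z),y,z])
    print('d',(Rc.inv().apply(np.array(P)-o['tool_pos'])*100).round(2),(Rc.inv()*Rt).as_rotvec().round(3))
def fr():
    m=R.from_rotvec(get_obs()['tool_rot']).as_matrix();print('z',m[:,2].round(3),'y',m[:,1].round(3))
E
python3 -c "
from h import *
delta((.45,-.35,.35),(.011,1,0),(0,0,-1))
delta((.535,-.22,.35),(.011,1,0),(0,0,-1))"
```

```text
d [ 35.75 -21.25   1.12] [0.958 0.224 0.117]
d [ 47.01 -30.03   7.23] [0.958 0.224 0.117]
```

```bash
python3 -m jog '[[6,-4,0,0.1,0.02,0.01,215],[12,-8,0,0.2,0.05,0.02,215],[18,-11,1,0.3,0.08,0.03,215],[24,-14,1,0.4,0.1,0.04,215],[30,-17,1,0.5,0.12,0.06,215],[35.7,-21,1,0.6,0.14,0.07,215],[35.7,-21,1,0.7,0.17,0.08,215],[35.7,-21,1,0.75,0.18,0.09,215]]'
python3 -c "
from h import *
st();fr();delta((.535,-.22,.35),(.011,1,0),(0,0,-1))"
```

```text
t: 1.18
tool_pos: [0.3908, -0.4011, 0.3254]
tool_rot: [-1.769, -0.046, 0.006]
contact_force: [0.0, -0.6, -1.1]
opening: 0.0133
t 1.18 p [ 0.3908 -0.4011  0.3254] r [-1.769 -0.046  0.006] F [ 0.  -0.6 -1.1] op 0.0133 q [-1.13  0.49  1.31  0.78  2.55  0.75]
z [-0.03   0.98  -0.198] y [ 0.028 -0.197 -0.98 ]
d [15.09 -5.58 16.82] [0.199 0.043 0.026]
```

```bash
python3 -m jog '[[3,-1,3,0,0,0,180],[6,-2,6,0,0,0,180],[9,-3,9,0.05,0.01,0.01,180],[12,-4,12,0.1,0.02,0.01,180],[15,-5.5,16,0.15,0.03,0.02,180],[15,-5.5,16.8,0.2,0.04,0.03,180],[15,-5.5,16.8,0.2,0.04,0.03,180],[15,-5.5,16.8,0.2,0.04,0.03,180]]'
python3 -c "
from h import *
st();fr();delta((.535,-.17,.20),(.011,1,0),(0,0,-1));snap('scene','s1')"
```

```text
t: 1.85
tool_pos: [0.5341, -0.2189, 0.3481]
tool_rot: [-1.568, 0.009, 0.001]
contact_force: [-0.5, 0.4, 0.3]
opening: 0.0251
t 1.85 p [ 0.5341 -0.2189  0.3481] r [-1.568e+00  9.000e-03  1.000e-03] F [-0.5  0.4  0.3] op 0.0251 q [-0.85  0.41  1.48  1.24  2.36  1.12]
z [0.005 1.    0.003] y [-0.007  0.003 -1.   ]
d [ 0.16 14.83  4.86] [-0.002  0.006 -0.007]
```

View pics/s1.png

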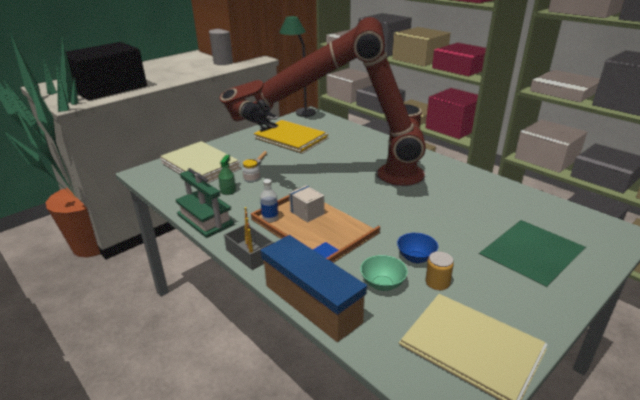

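Horizontal reach works, but the wrist sits about 0.39 m behind the TCP, so a tool pointing straight along +y would foul the paste jar. I'll yaw the tool about 30° within the wall plane, putting the wrist nearer the robot.

```bash
python3 -m jog '[[0,0,-2,0,0.1,0,180],[-1,0,-2,0,0.2,0,180],[-2,0,-2,0,0.3,0,180],[-3,2,-1,0,0.4,0,180],[-3.5,4,1,0,0.52,0,180],[-3.9,7,4,0,0.52,0,180],[-3.9,10,6,0,0.52,0,180],[-3.9,13,8,0,0.52,0,180]]'
python3 -c "
from h import *
st();fr();delta((.495,-.137,.096),(.5,.866,0),(0,0,-1));snap('scene','s2')"
```

```text
t: 2.57
tool_pos: [0.4939, -0.1404, 0.2186]
tool_rot: [-1.533, 0.419, -0.413]
contact_force: [0.6, 0.1, -0.8]
opening: 0.0254
t 2.57 p [ 0.4939 -0.1404  0.2186] r [-1.533  0.419 -0.413] F [ 0.6  0.1 -0.8] op 0.0254 q [-0.95  0.18  2.02  1.31  1.91  0.9 ]
z [ 0.506  0.863 -0.004] y [-0.004 -0.002 -1.   ]
d [-0.05 12.26  0.39] [ 0.004 -0.007 -0.003]
```

View pics/s2.png

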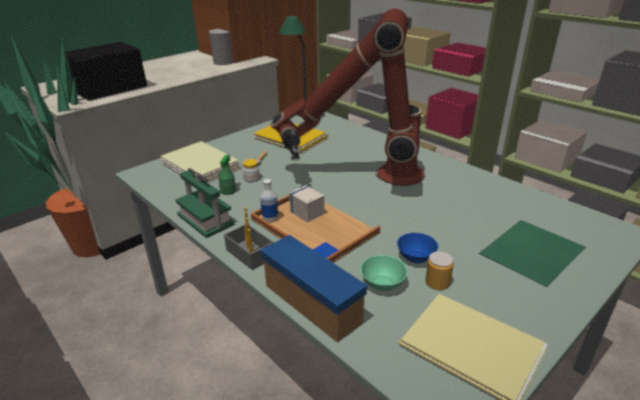

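Tool clear, about 12 cm above the pre-grasp. The gripper is level with px (293,150) and the jar is clear of it.

```bash
python3 -m jog '[[0,3,0,0,0,0,180],[0,6,0,0,0,0,180],[0,9,0.2,0,0,0,180],[0,11.5,0.4,0,0,0,180],[0,12.3,0.4,0,0,0,180],[0,12.3,0.4,0,0,0,180],[0,12.3,0.4,0,0,0,180]]'
python3 -c "
from h import *
st();fr();delta((.525,-.085,.095),(.5,.866,0),(0,0,-1));im=snap('scene','s3');cv2.imwrite('pics/s3c.png',cv2.resize(im[100:250,200:400,::-1],None,fx=4,fy=4))"
```

```text
t: 3.2
tool_pos: [0.4925, -0.1329, 0.09]
tool_rot: [-1.529, 0.425, -0.402]
contact_force: [-0.4, -1.0, 1.0]
opening: 0.0248
t 3.2 p [ 0.4925 -0.1329  0.09  ] r [-1.529  0.425 -0.402] F [-0.4 -1.   1. ] op 0.0248 q [-0.95  0.46  1.99  1.24  1.83  0.66]
z [ 0.504  0.864 -0.002] y [-0.013  0.006 -1.   ]
d [ 0.39 -0.51  5.78] [ 0.002 -0.004 -0.014]
```

View pics/s3c.png

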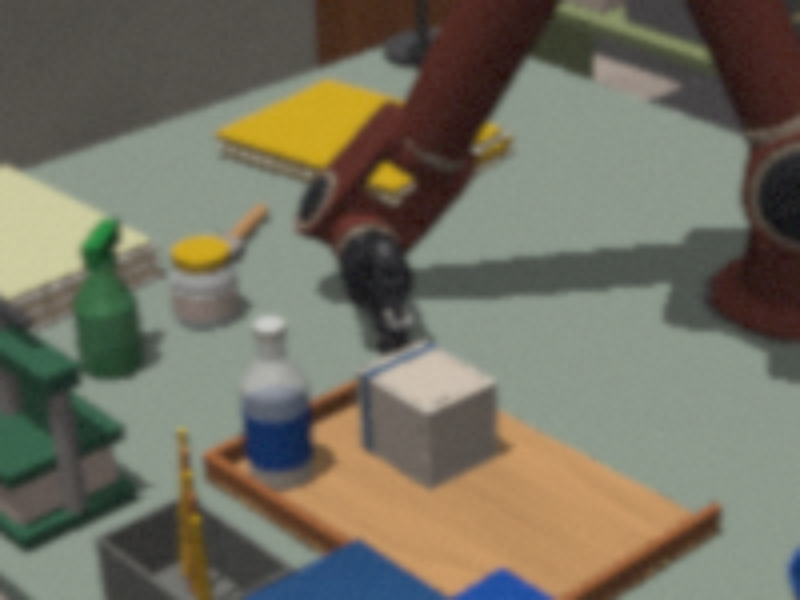

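```bash
python3 -m jog '[[0.2,-0.5,1,0,0,0,180],[0.3,-0.5,2.5,0,0,0,180],[0.4,-0.5,4,0,0,0,180],[0.4,-0.5,5.2,0,0,0,180],[0.4,-0.5,5.8,0,0,0,180],[0.4,-0.5,5.8,0,0,0,180],[0.4,-0.5,5.8,0,0,0,180]]'
python3 -c "
from h import *
st();fr();delta((.525,-.085,.095),(.5,.866,0),(0,0,-1))"
```

```text
t: 3.83
tool_pos: [0.5254, -0.0843, 0.0956]
tool_rot: [-1.531, 0.423, -0.403]
contact_force: [0.5, 0.2, 0.6]
opening: 0.0247
t 3.83 p [ 0.5254 -0.0843  0.0956] r [-1.531  0.423 -0.403] F [0.5 0.2 0.6] op 0.0247 q [-0.84  0.43  2.01  1.33  1.76  0.69]
z [ 0.503  0.864 -0.003] y [-0.012  0.004 -1.   ]
d [ 0.    0.06 -0.08] [ 0.003 -0.003 -0.013]
```

```bash
python3 -m jog '[[0,0,0,0,0,0,200],[0,0,0,0,0,0,215],[0,0,0,0,0,0,230],[0,0,0,0,0,0,255],[0,0,0,0,0,0,255],[0,0,0,0,0,0,255],[0,0,0,0,0,0,255],[0,0,0,0,0,0,255]]' 60
python3 - <<'E'
from h import *
o=st();fr()
p=o['tool_pos'];Rc=R.from_rotvec(o['tool_rot'])
# arc about base edge (y=.0078,z=.008), axis: +x rotated: mouth up => rot about world -x
c=np.array([p[0],.0078,.008])
for a in range(0,95,6):
    r=R.from_rotvec([-np.radians(a),0,0]);P=c+r.apply(p-c)
    # sanity mouth raised
    print(a,P.round(3),(Rc.inv().apply(P-p)*100).round(2),Rc.inv().apply([-np.radians(a),0,0]).round(3))
E
```

```text
t: 4.5
tool_pos: [0.5255, -0.0847, 0.0956]
tool_rot: [-1.531, 0.423, -0.403]
contact_force: [-0.5, -3.0, -0.7]
opening: 0.005
t 4.5 p [ 0.5255 -0.0847  0.0956] r [-1.531  0.423 -0.403] F [-0.5 -3.  -0.7] op 0.005 q [-0.84  0.43  2.01  1.33  1.76  0.69]
z [ 0.503  0.864 -0.003] y [-0.012  0.003 -1.   ]
0 [ 0.526 -0.085  0.096] [0. 0. 0.] [0. 0. 0.]
6 [ 0.526 -0.075  0.105] [-0.5  -0.92  0.83] [-0.09   0.001 -0.053]
12 [ 0.526 -0.064  0.113] [-1.04 -1.73  1.74] [-0.181  0.003 -0.105]
18 [ 0.526 -0.053  0.12 ] [-1.62 -2.42  2.72] [-0.271  0.004 -0.158]
24 [ 0.526 -0.041  0.126] [-2.23 -2.99  3.76] [-0.362  0.005 -0.211]
30 [ 0.526 -0.029  0.13 ] [-2.87 -3.43  4.84] [-0.452  0.006 -0.264]
36 [ 0.526 -0.016  0.133] [-3.53 -3.74  5.96] [-0.543  0.008 -0.316]
42 [ 0.526 -0.002  0.135] [-4.19 -3.91  7.1 ] [-0.633  0.009 -0.369]
48 [0.526 0.011 0.135] [-4.86 -3.95  8.25] [-0.724  0.01  -0.422]
54 [0.526 0.024 0.134] [-5.53 -3.84  9.4 ] [-0.814  0.012 -0.474]
60 [0.526 0.037 0.132] [-6.19 -3.59 10.54] [-0.905  0.013 -0.527]
66 [0.526 0.05  0.128] [-6.83 -3.21 11.64] [-0.995  0.014 -0.58 ]
72 [0.526 0.062 0.123] [-7.44 -2.7  12.71] [-1.086  0.015 -0.633]
78 [0.526 0.074 0.117] [-8.03 -2.06 13.72] [-1.176  0.017 -0.685]
84 [0.526 0.085 0.109] [-8.57 -1.3  14.68] [-1.267  0.018 -0.738]
90 [0.526 0.095 0.1  ] [-9.07 -0.43 15.56] [-1.357  0.019 -0.791]
```

```bash
python3 -m jog '[[-0.25,-0.46,0.41,-0.045,0,-0.026,255],[-0.5,-0.92,0.83,-0.09,0.001,-0.053,255],[-0.77,-1.34,1.28,-0.135,0.002,-0.079,255],[-1.04,-1.73,1.74,-0.181,0.003,-0.105,255],[-1.33,-2.09,2.22,-0.226,0.003,-0.132,255],[-1.62,-2.42,2.72,-0.271,0.004,-0.158,255],[-1.92,-2.72,3.23,-0.316,0.004,-0.185,255],[-2.23,-2.99,3.76,-0.362,0.005,-0.211,255]]'
cat > arc.py <<'E'
from h import *
import sys
# remaining arc from the measured pose, pivot y,z given
yb=float(sys.argv[1]);o=st();fr();p=o['tool_pos'];Rc=R.from_rotvec(o['tool_rot']);m=Rc.as_matrix()
tilt=np.degrees(np.arctan2(-m[2,2],m[1,2]));print('tilt',tilt.round(1))
c=np.array([p[0],yb,.008])
for a in range(3,28,3):
    r=R.from_rotvec([-np.radians(a),0,0]);P=c+r.apply(p-c)
    print(a,(Rc.inv().apply(P-p)*100).round(2).tolist(),Rc.inv().apply([-np.radians(a),0,0]).round(3).tolist())
E
python3 arc.py .0078
```

```text
t: 5.17
tool_pos: [0.5253, -0.0408, 0.1251]
tool_rot: [-1.94, 0.353, -0.515]
contact_force: [0.8, -0.1, -3.5]
opening: 0.0054
t 5.17 p [ 0.5253 -0.0408  0.1251] r [-1.94   0.353 -0.515] F [ 0.8 -0.1 -3.5] op 0.0054 q [-0.74  0.06  2.15  1.18  1.48  0.71]
z [ 0.503  0.787 -0.358] y [-0.013 -0.407 -0.913]
tilt 24.5
3 [-0.24, -0.47, 0.4] [-0.045, 0.001, -0.026]
6 [-0.49, -0.91, 0.82] [-0.09, 0.001, -0.053]
9 [-0.76, -1.33, 1.27] [-0.136, 0.002, -0.079]
12 [-1.03, -1.72, 1.73] [-0.181, 0.003, -0.105]
15 [-1.32, -2.09, 2.21] [-0.226, 0.004, -0.132]
18 [-1.61, -2.42, 2.7] [-0.271, 0.004, -0.158]
21 [-1.91, -2.72, 3.21] [-0.317, 0.005, -0.184]
24 [-2.22, -2.99, 3.73] [-0.362, 0.006, -0.211]
27 [-2.53, -3.23, 4.26] [-0.407, 0.006, -0.237]
```

```bash
python3 -m jog '[[-0.25,-0.47,0.4,-0.045,0,-0.026,255],[-0.5,-0.92,0.83,-0.09,0.001,-0.053,255],[-0.77,-1.33,1.27,-0.135,0.002,-0.079,255],[-1.03,-1.72,1.73,-0.181,0.003,-0.105,255],[-1.32,-2.09,2.21,-0.226,0.003,-0.132,255],[-1.61,-2.42,2.7,-0.271,0.004,-0.158,255],[-1.91,-2.72,3.21,-0.317,0.005,-0.184,255],[-2.22,-2.99,3.73,-0.362,0.006,-0.211,255]]'
python3 arc.py .0078; python3 -c "
from h import *
im=snap('scene','s4');cv2.imwrite('pics/s4c.png',cv2.resize(im[100:280,220:420,::-1],None,fx=3,fy=3))"
```

```text
t: 5.83
tool_pos: [0.5251, 0.0113, 0.1347]
tool_rot: [-2.346, 0.258, -0.627]
contact_force: [1.5, 1.1, -2.1]
opening: 0.0049
t 5.83 p [0.5251 0.0113 0.1347] r [-2.346  0.258 -0.627] F [ 1.5  1.1 -2.1] op 0.0049 q [-0.53 -0.26  2.25  0.95  1.16  0.84]
z [ 0.504  0.571 -0.648] y [-0.014 -0.745 -0.667]
tilt 48.6
3 [-0.24, -0.47, 0.4] [-0.045, 0.001, -0.026]
6 [-0.5, -0.91, 0.82] [-0.09, 0.001, -0.053]
9 [-0.76, -1.33, 1.27] [-0.136, 0.002, -0.079]
12 [-1.03, -1.72, 1.73] [-0.181, 0.003, -0.106]
15 [-1.32, -2.09, 2.2] [-0.226, 0.004, -0.132]
18 [-1.61, -2.42, 2.7] [-0.271, 0.004, -0.158]
21 [-1.91, -2.72, 3.21] [-0.317, 0.005, -0.185]
24 [-2.22, -2.99, 3.73] [-0.362, 0.006, -0.211]
27 [-2.54, -3.23, 4.26] [-0.407, 0.006, -0.237]
```

View pics/s4c.png

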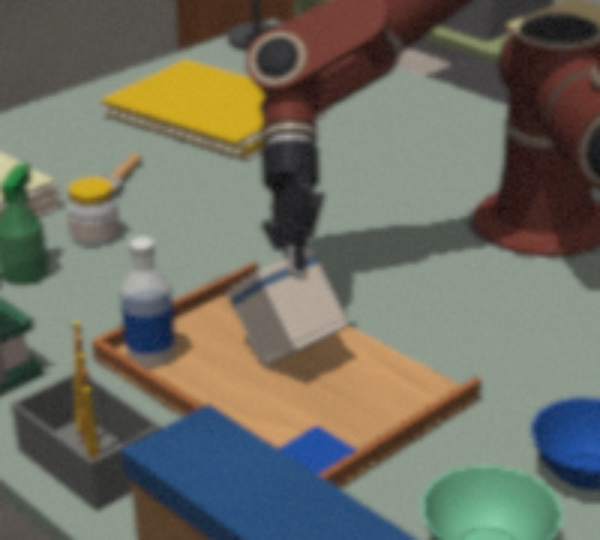

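The pot is held on its base edge at roughly 45° (crop px 290,310), tipping as planned. I'll carry on at a slower rate.

```bash
python3 -m jog '[[-0.25,-0.47,0.4,-0.045,0,-0.026,255],[-0.5,-0.92,0.83,-0.09,0.001,-0.053,255],[-0.77,-1.33,1.27,-0.135,0.002,-0.079,255],[-1.03,-1.72,1.73,-0.181,0.003,-0.105,255],[-1.32,-2.09,2.21,-0.226,0.003,-0.132,255],[-1.61,-2.42,2.7,-0.271,0.004,-0.158,255],[-1.91,-2.72,3.21,-0.317,0.005,-0.184,255],[-2.22,-2.99,3.73,-0.362,0.006,-0.211,255]]'
python3 arc.py .0078
```

```text
t: 6.55
tool_pos: [0.524, 0.0646, 0.1223]
tool_rot: [-2.747, 0.13, -0.737]
contact_force: [1.0, 0.7, -1.3]
opening: 0.0051
t 6.55 p [0.524  0.0646 0.1223] r [-2.747  0.13  -0.737] F [ 1.   0.7 -1.3] op 0.0051 q [-0.21 -0.4   2.3   0.5   0.83  1.19]
z [ 0.502  0.257 -0.826] y [-0.011 -0.953 -0.303]
tilt 72.7
3 [-0.24, -0.47, 0.41] [-0.045, 0.001, -0.026]
6 [-0.5, -0.91, 0.84] [-0.091, 0.001, -0.053]
9 [-0.77, -1.32, 1.29] [-0.136, 0.002, -0.079]
12 [-1.04, -1.71, 1.76] [-0.181, 0.002, -0.105]
15 [-1.33, -2.07, 2.25] [-0.226, 0.003, -0.131]
18 [-1.63, -2.4, 2.75] [-0.272, 0.003, -0.158]
21 [-1.93, -2.69, 3.26] [-0.317, 0.004, -0.184]
24 [-2.24, -2.96, 3.79] [-0.362, 0.004, -0.21]
27 [-2.56, -3.19, 4.33] [-0.408, 0.005, -0.237]
```

```bash
python3 -m jog '[[-0.24,-0.47,0.41,-0.045,0,-0.026,255],[-0.5,-0.91,0.84,-0.091,0.001,-0.053,255],[-0.77,-1.32,1.29,-0.136,0.002,-0.079,255],[-1.04,-1.71,1.76,-0.181,0.002,-0.105,255],[-1.23,-1.95,2.08,-0.211,0.002,-0.122,255],[-1.43,-2.18,2.42,-0.241,0.003,-0.14,255],[-1.55,-2.32,2.6,-0.262,0.003,-0.152,255],[-1.55,-2.32,2.6,-0.262,0.003,-0.152,255]]'
python3 arc.py .0078|head -4; python3 -c "
from h import *
im=snap('scene','s5');im2=snap('top','t5');a=cv2.resize(im[130:280,230:400,::-1],None,fx=2.3,fy=2.3);b=cv2.resize(im2[145:240,255:375,::-1],None,fx=3,fy=3);h=345
cv2.imwrite('pics/s5c.png',np.hstack([a[:h],cv2.resize(b,(390,h))]))"
```

```text
t: 7.22
tool_pos: [0.5242, 0.0967, 0.1009]
tool_rot: [-3.032, 0.015, -0.815]
contact_force: [0.4, 0.6, 3.7]
opening: 0.0044
t 7.22 p [0.5242 0.0967 0.1009] r [-3.032  0.015 -0.815] F [0.4 0.6 3.7] op 0.0044 q [ 0.06 -0.35  2.28 -0.05  0.69  1.67]
z [ 0.502 -0.001 -0.865] y [-0.009 -1.    -0.004]
tilt 90.0
3 [-0.24, -0.47, 0.41] [-0.045, 0.0, -0.026]
```

View pics/s5c.png

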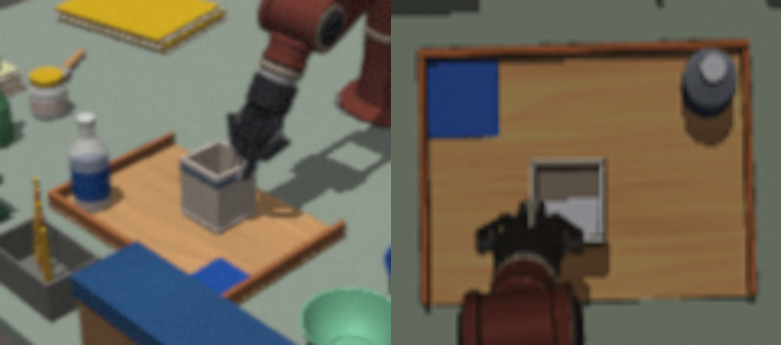

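```bash
python3 - <<'E'
from h import *
im=cv2.imread('pics/t5.png')
g=lambda x,y:((x-391+.5)/3.25-.5+255,(y+.5)/3.632-.5+145)
P=ray('top',[g(529,158),g(606,158),g(606,243)],.118);print('mouth outer corners',P.round(4))
cv2.imwrite('pics/u.png',im)
o=get_obs();Rc=R.from_rotvec(o['tool_rot'])
d=np.array([.110,.118,0]);print((Rc.inv().apply(d)*100).round(2),Rc.inv().apply([0,0,.028]).round(4))
E
```

```text
mouth outer corners [[0.5779 0.0995 0.118 ]
 [0.5769 0.0069 0.118 ]
 [0.4853 0.0077 0.118 ]]
[  9.36 -11.91   5.53] [ 0.0141 -0.0002 -0.0242]
```

```bash
python3 -m jog '[[0.4,-0.5,0.2,0.001,0,-0.002,255],[1,-1.3,0.6,0.002,0,-0.004,255],[1.7,-2.2,1,0.003,0,-0.006,255],[2.4,-3.1,1.42,0.004,0,-0.007,255],[3.1,-4,1.83,0.005,0,-0.009,255],[3.8,-4.9,2.25,0.006,0,-0.011,255],[4.4,-5.6,2.6,0.007,0,-0.012,255],[4.7,-6,2.77,0.007,0,-0.012,255]]'
python3 -m jog '[[0.4,-0.5,0.2,0.001,0,-0.002,255],[1,-1.3,0.6,0.002,0,-0.004,255],[1.7,-2.2,1,0.003,0,-0.006,255],[2.4,-3.1,1.42,0.004,0,-0.007,255],[3.1,-4,1.83,0.005,0,-0.009,255],[3.8,-4.9,2.25,0.006,0,-0.011,255],[4.4,-5.6,2.6,0.007,0,-0.012,255],[4.7,-6,2.77,0.007,0,-0.012,255]]'
python3 - <<'E'
from h import *
st();fr()
b=snap('top','t6')[:,:,::-1];a=snap('scene','s6')[:,:,::-1]
cv2.imwrite('pics/t6c.png',np.hstack([cv2.resize(b[150:220,255:325],(420,420),interpolation=cv2.INTER_CUBIC),cv2.resize(a[190:280,270:360],(360,420),interpolation=cv2.INTER_CUBIC)]))
E
```

```text
t: 7.98
tool_pos: [0.5795, 0.1554, 0.1002]
tool_rot: [-3.028, -0.001, -0.811]
contact_force: [-2.0, -3.1, 4.3]
opening: 0.0051
t: 8.65
tool_pos: [0.6344, 0.2153, 0.1002]
tool_rot: [-3.026, -0.022, -0.809]
contact_force: [-4.3, -5.5, 6.4]
opening: 0.005
t 8.65 p [0.6344 0.2153 0.1002] r [-3.026 -0.022 -0.809] F [-4.3 -5.5  6.4] op 0.005 q [ 0.26  0.03  1.94 -0.19  0.66  1.94]
z [ 0.499  0.013 -0.867] y [ 0.016 -1.    -0.005]
```

View pics/t6c.png

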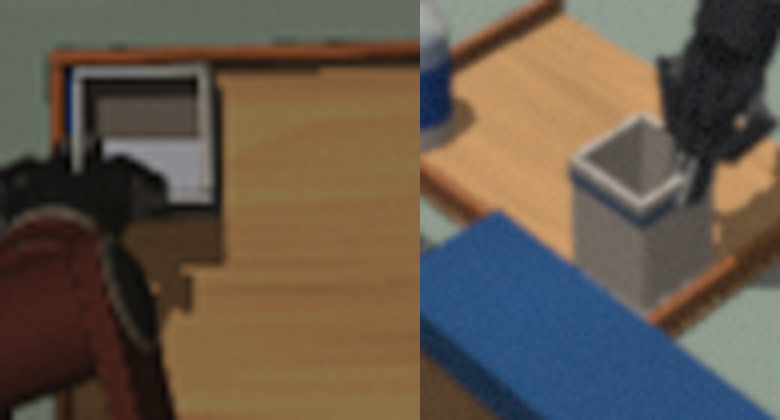

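```bash
python3 - <<'E'
from h import *
g=lambda x,y:((x+.5)/6-.5+255,(y+.5)/6-.5+150)
P=ray('top',[g(72,66),g(211,63),g(216,207)],.118);print(P.round(4), 'c',((P[0]+P[2])/2).round(4))
o=get_obs();Rc=R.from_rotvec(o['tool_rot'])
for d in([.01,0,0],[0,.01,0],[0,0,.01]):print((Rc.inv().apply(d)*100).round(3))
E
```

```text
[[0.6881 0.2189 0.118 ]
 [0.6891 0.1278 0.118 ]
 [0.5942 0.1249 0.118 ]] c [0.6411 0.1719 0.118 ]
[0.866 0.017 0.5  ]
[ 0.011 -1.     0.014]
[ 0.501 -0.007 -0.866]
```

```bash
python3 -m jog '[[0.11,-0.15,0.06,0,0,0,255],[0.22,-0.3,0.13,0,0,0,255],[0.33,-0.45,0.2,0,0,0,255],[0.44,-0.6,0.26,0,0,0,255],[0.55,-0.75,0.32,0,0,0,255],[0.66,-0.9,0.39,0,0,0,255],[0.77,-1.05,0.45,0,0,0,255],[0.88,-1.18,0.52,0,0,0,255]]'
python3 -m jog '[[0,0,0,0,0,0,255],[0,0,0,0,0,0,255]]'
```

```text
t: 9.42
tool_pos: [0.6442, 0.2268, 0.1002]
tool_rot: [-3.026, -0.021, -0.809]
contact_force: [-4.7, -4.3, 7.8]
opening: 0.005
t: 9.58
tool_pos: [0.6442, 0.2269, 0.1003]
tool_rot: [-3.025, -0.02, -0.81]
contact_force: [0.6, 0.6, 2.5]
opening: 0.005
```

```bash
python3 -m jog '[[0,-0.06,0,0,0,0,255],[0,-0.12,0,0,0,0,255],[0,-0.18,0,0,0,0,255],[0,-0.24,0,0,0,0,255]]'
python3 -m jog '[[0,-0.05,0,0,0,0,255],[0,-0.1,0,0,0,0,255]]'
python3 -m jog '[[0.05,0,0.03,0,0,0,255],[0.1,0,0.06,0,0,0,255],[0.15,0,0.09,0,0,0,255],[0.2,0,0.12,0,0,0,255]]'
```

```text
t: 9.92
tool_pos: [0.6441, 0.2288, 0.1003]
tool_rot: [-3.026, -0.02, -0.81]
contact_force: [-0.2, -3.6, 3.2]
opening: 0.0048
t: 10.08
tool_pos: [0.6442, 0.2295, 0.1003]
tool_rot: [-3.026, -0.02, -0.81]
contact_force: [0.2, -5.1, 4.5]
opening: 0.0049
t: 10.42
tool_pos: [0.6458, 0.2301, 0.1002]
tool_rot: [-3.026, -0.019, -0.807]
contact_force: [-6.7, -1.9, 7.9]
opening: 0.0051
```

```bash
python3 -m jog '[[0,-0.06,0,0,0,0,255],[0,-0.12,0,0,0,0,255]]'
python3 -m jog '[[0.06,0,0.03,0,0,0,255],[0.12,0,0.06,0,0,0,255]]'
python3 -m jog '[[0,0,0,0,0,0,255],[0,0,0,0,0,0,255]]'
```

```text
t: 10.58
tool_pos: [0.6456, 0.2312, 0.1002]
tool_rot: [-3.027, -0.019, -0.806]
contact_force: [-1.7, -6.0, 5.0]
opening: 0.005
t: 10.75
tool_pos: [0.6459, 0.2311, 0.1003]
tool_rot: [-3.029, -0.019, -0.802]
contact_force: [-12.7, -4.7, 12.5]
opening: 0.0052
t: 10.92
tool_pos: [0.6457, 0.2311, 0.1002]
tool_rot: [-3.029, -0.019, -0.802]
contact_force: [-2.3, -4.3, 4.9]
opening: 0.0053
```

```bash
python3 - <<'E'
from h import *
st()
b=snap('top','t7')[:,:,::-1];a=snap('scene','s7')[:,:,::-1]
cv2.imwrite('pics/t7c.png',np.hstack([cv2.resize(b[150:220,255:325],(420,420),interpolation=cv2.INTER_CUBIC),cv2.resize(a[190:280,270:360],(360,420),interpolation=cv2.INTER_CUBIC)]))
E
```

```text
t 10.92 p [0.6457 0.2311 0.1002] r [-3.029 -0.019 -0.802] F [-2.3 -4.3  4.9] op 0.0053 q [ 0.29  0.07  1.9  -0.21  0.68  1.98]
```

View pics/t7c.png

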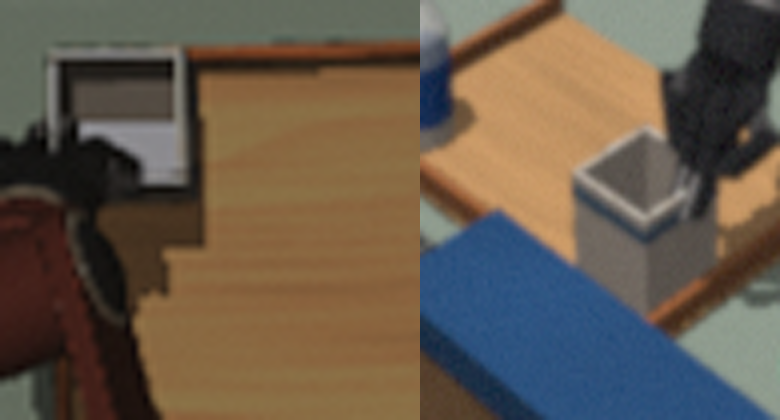

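```bash
python3 - <<'E'
from h import *
g=lambda x,y:((x+.5)/6-.5+255,(y+.5)/6-.5+150)
P=ray('top',[g(48,49),g(186,46),g(189,189)],.118);print(P.round(4), 'c',((P[0]+P[2])/2).round(4));fr()
E
python3 -m jog '[[0,-0.06,0,0,0,0,255],[0,-0.12,0,0,0,0,255]]'
python3 -m jog '[[0,-0.06,0,0,0,0,255],[0,-0.12,0,0,0,0,255]]'
```

```text
[[0.6995 0.2346 0.118 ]
 [0.7005 0.1441 0.118 ]
 [0.6062 0.1425 0.118 ]] c [0.6529 0.1885 0.118 ]
z [ 0.494  0.011 -0.869] y [ 0.014 -1.    -0.005]
t: 11.18
tool_pos: [0.6457, 0.2315, 0.1002]
tool_rot: [-3.031, -0.019, -0.801]
contact_force: [-2.4, -8.7, 5.8]
opening: 0.0049
t: 11.35
tool_pos: [0.6457, 0.2318, 0.1003]
tool_rot: [-3.033, -0.02, -0.801]
contact_force: [-2.4, -9.2, 5.3]
opening: 0.0051
```

```bash
python3 -m jog '[[0.06,0.05,0.03,0,0,0,255],[0.12,0.05,0.06,0,0,0,255]]'
python3 -m jog '[[0.06,0,0.03,0,0,0,255],[0.12,0,0.06,0,0,0,255]]'
python3 -c "
from h import *
fr()"
```

```text
t: 11.52
tool_pos: [0.6463, 0.2313, 0.1003]
tool_rot: [-3.034, -0.019, -0.798]
contact_force: [-10.5, -4.4, 10.6]
opening: 0.0053
t: 11.68
tool_pos: [0.6468, 0.2314, 0.1005]
tool_rot: [-3.036, -0.019, -0.795]
contact_force: [-10.7, -5.6, 10.8]
opening: 0.0049
z [ 0.49   0.006 -0.872] y [ 0.012 -1.    -0.   ]
```

```bash
python3 -m jog '[[0,0,0,0,0,0,245],[0,0,0,0,0,0,235],[0,0,0,0,0,0,225],[0,0,0,0,0,0,215],[0,0,0,0,0,0,205],[0,0,0,0,0,0,195],[0,0,0,0,0,0,190],[0,0,0,0,0,0,190]]'
python3 -m jog '[[0.2,0,-0.4,0,0,0,190],[0.6,0,-1.1,0,0,0,190],[1.2,0,-2.1,0,0,0,190],[1.9,0,-3.4,0,0,0,190],[2.9,0,-5.2,0,0,0,190],[4,0,-7,0,0,0,190],[4,0,-7,0,0,0,190]]'
python3 -m jog '[[0,0,-3,0,0,0,190],[0,0,-6,0,0,0,190],[0,0,-9,0,0,0,190],[0,0,-12,0,0,0,190],[0,0,-15,0,0,0,190],[0,0,-18,0,0,0,190],[0,0,-20,0,0,0,190],[0,0,-20,0,0,0,190]]'
python3 - <<'E'
from h import *
st()
b=snap('top','t8')[:,:,::-1];a=snap('scene','s8')[:,:,::-1]
cv2.imwrite('pics/t8c.png',np.hstack([cv2.resize(b[150:220,255:325],(420,420),interpolation=cv2.INTER_CUBIC),cv2.resize(a[190:280,270:360],(360,420),interpolation=cv2.INTER_CUBIC)]))
E
```

```text
t: 12.35
tool_pos: [0.6467, 0.2315, 0.1003]
tool_rot: [-3.036, -0.019, -0.795]
contact_force: [0.3, -0.7, -0.7]
opening: 0.0219
t: 12.93
tool_pos: [0.6508, 0.2325, 0.1897]
tool_rot: [-3.028, -0.018, -0.812]
contact_force: [0.8, 0.1, 0.6]
opening: 0.0218
t: 13.6
tool_pos: [0.551, 0.2314, 0.3706]
tool_rot: [-3.02, -0.018, -0.826]
contact_force: [0.4, -0.4, 0.9]
opening: 0.0217
t 13.6 p [0.551  0.2314 0.3706] r [-3.02  -0.018 -0.826] F [ 0.4 -0.4  0.9] op 0.0217 q [ 0.35 -0.36  1.83 -0.17  1.17  1.93]
```

View pics/t8c.png

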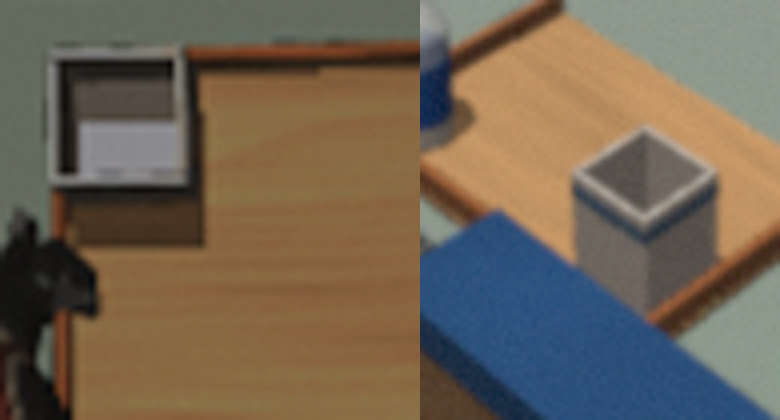

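```bash
python3 - <<'E'
from h import *
g=lambda x,y:((x+.5)/6-.5+255,(y+.5)/6-.5+150)
P=ray('top',[g(48,47),g(186,46),g(189,187),g(50,187)],.118);print(P.round(4),'c top',P.mean(0).round(4))
s=lambda x,y:((x-420+.5)/4-.5+270,(y+.5)/4.667-.5+190)
Q=ray('scene',[s(645,126),s(572,172),s(645,230),s(718,172)],.118);print(Q.round(4),'c scene',Q.mean(0).round(4))
# mark in scene, before the pot came: fit its outline in first picture
im=cv2.imread('pics/scene0.png');hsv=cv2.cvtColor(im,cv2.COLOR_BGR2HSV)
# right rim-corner check in top: rim inner corner
print('mark scene far-left corner pix',proj('scene',[[.704,.235,.008],[.614,.235,.008],[.614,.145,.008],[.704,.145,.008]]).round(1).tolist())
E
```

```text
[[0.7009 0.2346 0.118 ]
 [0.7005 0.1441 0.118 ]
 [0.6075 0.1425 0.118 ]
 [0.6085 0.2333 0.118 ]] c top [0.6543 0.1886 0.118 ]
[[0.6095 0.1443 0.118 ]
 [0.6967 0.1446 0.118 ]
 [0.7019 0.2403 0.118 ]
 [0.6074 0.2322 0.118 ]] c scene [0.6539 0.1903 0.118 ]
mark scene far-left corner pix [[324.6, 264.5], [343.0, 253.2], [325.4, 242.3], [307.1, 252.9]]
```

```bash
python3 - <<'E'
from h import *
a=cv2.imread('pics/top0.png').astype(float);b=cv2.imread('pics/t8.png').astype(float)
pr=lambda im,r,c,ax:im[r,c].mean(ax).round(0).astype(int).tolist()
print('mark rows 156..188',list(enumerate(pr(a,slice(156,188),slice(270,284),1),156)))
print('mark cols 260..292',list(enumerate(pr(a,slice(165,180),slice(260,292),0),260)))
print('pot rows',list(enumerate(pr(b,slice(154,190),slice(268,282),1),154)))
print('pot cols',list(enumerate(pr(b,slice(162,178),slice(258,294),0),258)))
E
```

```text
mark rows 156..188 [(156, [96, 109, 100]), (157, [80, 95, 95]), (158, [50, 72, 109]), (159, [37, 65, 119]), (160, [27, 45, 78]), (161, [36, 23, 20]), (162, [91, 46, 27]), (163, [117, 59, 34]), (164, [114, 58, 34]), (165, [114, 58, 33]), (166, [114, 58, 34]), (167, [113, 57, 33]), (168, [113, 58, 34]), (169, [114, 58, 34]), (170, [113, 57, 33]), (171, [114, 58, 34]), (172, [114, 58, 34]), (173, [114, 58, 34]), (174, [114, 58, 34]), (175, [114, 58, 34]), (176, [114, 58, 34]), (177, [114, 58, 35]), (178, [114, 58, 34]), (179, [114, 58, 34]), (180, [115, 58, 34]), (181, [116, 57, 32]), (182, [93, 55, 43]), (183, [62, 86, 108]), (184, [65, 107, 142]), (185, [66, 105, 139]), (186, [67, 106, 138]), (187, [65, 103, 138])]
mark cols 260..292 [(260, [95, 108, 100]), (261, [95, 109, 100]), (262, [95, 107, 96]), (263, [62, 82, 107]), (264, [36, 65, 118]), (265, [19, 39, 72]), (266, [89, 46, 29]), (267, [116, 59, 33]), (268, [114, 58, 33]), (269, [114, 58, 33]), (270, [113, 58, 33]), (271, [114, 58, 34]), (272, [114, 58, 34]), (273, [113, 57, 33]), (274, [114, 58, 34]), (275, [114, 58, 34]), (276
[... 1277 characters left out ...]
 (263, [122, 128, 128]), (264, [85, 88, 90]), (265, [22, 26, 29]), (266, [24, 28, 31]), (267, [43, 50, 56]), (268, [87, 91, 95]), (269, [100, 102, 106]), (270, [98, 100, 104]), (271, [98, 100, 105]), (272, [98, 101, 105]), (273, [99, 101, 106]), (274, [99, 101, 106]), (275, [99, 101, 106]), (276, [98, 100, 105]), (277, [98, 101, 105]), (278, [99, 101, 106]), (279, [99, 101, 106]), (280, [99, 101, 106]), (281, [99, 102, 106]), (282, [99, 101, 106]), (283, [98, 101, 105]), (284, [117, 124, 129]), (285, [100, 109, 114]), (286, [49, 54, 57]), (287, [25, 30, 35]), (288, [39, 60, 82]), (289, [60, 96, 126]), (290, [67, 106, 136]), (291, [66, 105, 135]), (292, [66, 104, 135]), (293, [65, 104, 134])]
```

```bash
python3 - <<'E'
from h import *
a=ray('top',[(277,182.75),(277,183.3)],.008);b=ray('top',[(274.3,157.4),(274.3,180.3)],.118)
print('near base edge minus mark near edge (m)',(a[1]-a[0])[0].round(4),'mouth rows',b[:,0].round(4))
# bystanders: pictures before/after
p=cv2.imread('pics/top0.png').astype(int);q=cv2.imread('pics/t8.png').astype(int)
for n,(x,y) in dict(water=(353,167),green=(217,178),blue=(218,224),paste=(435,204),spray=(430,170),brush=(460,230),can=(186,211)).items():
    s=np.s_[y-14:y+14,x-14:x+14];print(n,(abs(p[s]-q[s]).max(2)>25).sum())
st();finish_job()
E
```

```text
near base edge minus mark near edge (m) -0.0023 mouth rows [0.7004 0.6098]
water 0
green 0
blue 219
paste 0
spray 0
brush 0
can 0
t 13.7 p [0.5508 0.2308 0.3641] r [-3.026 -0.018 -0.815] F [-0.2 -0.2  0.1] op 0.0218 q [ 0.35 -0.36  1.83 -0.17  1.17  1.93]
the job is handed in; nothing more can be done
```

The pot is standing upright on the blue mark, in the far left corner, and the job is handed in at t = 13.7 s. I gripped its upper wall from inside the mouth and turned it up about its base edge at under 1 rad/s. I then slid it along the floor into the corner and released it.

**Position:** My last top view puts the pot's near base edge about 2 mm from the mark's near edge, and the sideways error at about 0. Centre estimates from both cameras disagree slightly, giving about 5 mm from the mark in x. Both figures are within the 8 mm tolerance.

**Rim contact:** The wrist force stayed under about 18 N in total while I felt for the rims. The pot stopped against the far rim. Against the left rim it had almost stopped, so it may not be pressed fully tight.

**Other things:** The picture areas around the water bottle, green bowl, paste jar, spray bottle, brush and can are unchanged. The blue bowl's area did change. I think that is the arm or its shadow over it, since no contact force showed while I withdrew, but I did not check this separately.

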